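Load-test a fuse on the bench tester, holding the spring-return dial

TASK

Take the white ceramic fuse with the copper blades out of the bin of spares, leaving the other fuses in the bin, and set it fully down into the two brass clips of the blue tester, then let go of it. Only then turn the orange spring-return dial clockwise, past its first and second click positions (one and two dots) to the third (three green dots), and keep holding it there: the program finishes with the gripper still holding the dial at the third position against its spring.

Things in the scene. Friction and masses are not known exactly. Their poses are not given: they have to be found in the camera images.
- bin: open grey bin of spares, fixed to the bench, 210 (x) x 260 (y) x 45 mm high, walls and floor 5 mm thick; origin at the centre of its underside. Three fuses lie flat in it side by side about 78 mm apart in the bin's y, in any order, each roughly along the bin's x; nuts, a bolt and a brass sleeve (up to 32 mm high) lie near its front and back walls
- white_fuse: the wanted fuse, about 85 to 170 g: white ceramic square body 50 (x) x 28 (y) x 28 mm (z), lying flat; from each end of the body, on the centre line, a copper blade stands out 22 mm along x (overall 94 mm), 5 mm thick (y) and 18 mm tall (z, from 5 to 23 mm above the underside). Origin at the centre of its underside. Grip the body across its y sides. Either way round is right
- fuse_mid (a point): centre of the white fuse's body, 14 mm above its underside, axes as the fuse
- black_fuse: black same-sized fuse (50 x 28 x 28 mm body, two 5 mm blades), not the one wanted; origin at the centre of its underside, x along its length
- green_fuse: green same-sized fuse (50 x 28 x 28 mm body, two 5 mm blades), not the one wanted; origin at the centre of its underside, x along its length
- tester: blue bench tester fixed to the bench, case 150 (x) x 250 (y) x 50 mm high, origin at the centre of its underside. On its top: the two fuse clips at the left (+y), a flat needle meter in the middle whose needle follows the dial (green at the third position), the dial at the right (-y). Nothing on it stands higher than 101 mm above its underside
- clip_mid (a point): where the centre of the seated fuse's body comes to lie: 82 mm above the bench, midway between the two clips; axes as the tester. The fuse lies along the tester's x here, its body hanging free between the clips, 13 mm above a raised strip (34 mm wide in y, its top 55 mm above the bench)
- clip_near (a point): middle of the nearer clip, 38 mm from clip_mid towards -x and at its height; the other clip lies 38 mm towards +x. Each clip, 16 mm long in x, is an open-topped slot 9 mm wide (y) between brass plates; its lips flare out up to 19 mm above this point. A blade's lower edge rests on the slot's floor, 9 mm below this point
- dial_axis (a point): point on the dial's upright turning axis at the height to grip, 81 mm above the bench; axes as the tester (it does not turn with the dial). The dial is a black skirt 62 mm across, its top 60 mm above the bench, with an orange grip bar on it, 52 mm long, 14 mm wide, from 60 to 91 mm above the bench, centred on the axis
- dial_pointer (a point): pointer end of the dial's grip bar (white line), 26 mm from the axis, 81 mm above the bench; its x axis points along the bar, outward from the axis. At rest the bar's yaw is the tester's yaw + 0.6 rad
- dial (a joint): dial angle, rad: 0 at rest, growing clockwise seen from above (the bar's yaw falls by the same angle). Click positions at 0.4 (one dot), 0.8 (two dots) and 1.2 (three green dots); it turns on to a stop at 1.5. A spring turns it back to 0 from everywhere when let go; turning takes up to about 0.18 N m
There are look-alikes about, which are no part of the job. What is shaped like the white_fuse but purple is not meant.

How it is judged:
By the outcome, as a careful person would: the job done as asked, in the order asked, and still so for the second after the job is handed in, while the arm keeps its last pose, push and grip.
It also fails if it takes over 48 s, if anything falls off the work surface, if the arm or the gripper's body presses on something with over 40 N, if the wrist force passes 120 N, or if a joint passes its speed limit or range.

ROBOT

A 6-joint arm with a two-finger parallel gripper is mounted at the origin on a cart in front of the work surface, level with it; the furniture and walls round the work are solid. World frame = base frame: x ahead of the robot, y to its left, z up, the work surface at z = 0. Lengths are in mm, angles in rad, forces in N, time in s.
With the tool pointing down it reaches from about 350 to 725 mm from the base axis. Payload 6 kg.
Tool frame: the origin (TCP) lies midway between the tips of the shut fingers; the grasp point (between the pads) lies 19 mm behind it; z points along the fingers, y is the line along which they close (so a half turn about z gives the same grasp; the last joint's range is limited). The gripper opens to 85 mm and grips with 20 to 120 N. Pads are 22 mm wide; open, the fingers measure 114 mm over their backs; the gripper's body (76 mm by 85 mm) begins 54 mm behind the grasp point. The pads swing forward as they close: fully open they stand 13 mm farther back than shut.
Start: joints at [1.681, 0.04, 0.085, 0, -1.615, -0.334], TCP at [133.137, 585.02, 231.261] pointing down, gripper open.
Joint ranges: [-2.56, 2.56], [-1.29, 2.01], [-1.08, 1.49], [-3.29, 1.98], [-2.81, -0.18], [-2.99, 2.99]. Speed limits (rad/s): [2.57, 2.57, 3.01, 3.14, 3.14, 3.14].

INTERFACE

Orientations are given as a unit quaternion [w, x, y, z].
In Python, from rig import manip, grab_frame gives the robot as it stands.
- The arm moves only by the tool drive_tool, never from a script. Its arguments are lists of equal length, an entry for each row: "delta_pos": the shift along the tool's x, y, z in cm, a list of three; "turn": the turn, a rotation vector about the tool's x, y, z in degrees, a list of three; "grip": the opening, from 0 (shut) to 1 (fully open). A call has 1 to 8 rows; each row shifts and turns the commanded pose from where the row before left it, along the tool's axes as they then stand; what a row does not reach is not made up. A row lasts 1/8 s, in which the tool goes at most 62.5 mm and 10.7 degrees, less where a joint would pass 70% of its speed; a pose out of reach is approached as far as the arm can. A call is refused whole if a number of a shift passes 6.25 or a number of a turn 10.7, either way. A call with a gripper value outside its range is refused whole. The fingers move at their own pace and stop on an object; "grip_force" is the grip in N (left out, the last holds). Time passes only in rows, so rows that do not move let the fingers close. It gives the time, the measured TCP pose, the force, the opening and the grip force at its end, in the units of the state.
- manip.get_obs(): the state, without advancing time (a new reading comes with each control period).
- grab_frame(name): name is "scene" or "side" or "wrist"; returns a dict with "frame" (420x560x3 uint8, red, green, blue), "mtx" (3x3 intrinsics, pixels), "R" (3x3) and "t" (3): a world point X has camera coordinates R X + t; the wrist camera has in their place "tool_from_camera" (4x4, takes a point from camera to tool coordinates, whose origin is the TCP and whose axes are the flange's). Camera axes: x right, y down, z forward; pixel columns grow to the right and rows downward; lengths in mm; the calibration is good to about 2 mm. A picture is of the moment at which its call begins: read the wrist's pose just before it. There is no depth.
- manip.finish_job(): hands the job in; it is judged then, once.
The state is a dict: "t": time; "joint_positions": joint angles; "qvel": joint speeds; "effort": joint torques, N m; "eef_pos": TCP position; "tcp_rot": TCP orientation; "force": force on the tool from outside, world axes, zero at the start; "torque": the same for the moment, N m; "grip_width": finger opening in mm; "gripper_force": force on a finger pad.
Only numpy, scipy, OpenCV 4.12 (cv2) and the standard library are available. Lean on these libraries where they do the work, as an engineer would, in place of code of your own. Each camera call takes 0.05 s, during which the arm holds its last target. There are 200 camera calls.

## Working session

There is one attempt and no reset: what is moved stays moved. The work goes in short steps, Python scripts to look and compute and a tool call to move; the robot and the scene stay as the last step left them, time stands still between calls to the robot, and variables do not carry over. Pictures are saved under pics/ and viewed, at most 10 in all, crops included, and the job is handed in when it is done.

Besides the shell and the picture viewer there is one more tool, called after "Request:" as name(argument=value, ...) on one line, values as JSON. drive_tool: Moves the arm, as the interface text tells. Its arguments: {"type":"object","properties":{"delta_pos":{"type":"array","items":{"type":"array","items":{"type":"number"}}},"turn":{"type":"array","items":{"type":"array","items":{"type":"number"}}},"grip":{"type":"array","items":{"type":"number"}},"grip_force":{"type":"number"}},"required":["delta_pos","turn","grip"]}

```bash
mkdir -p pics; ls; cat > h.py <<'E'
import numpy as np, cv2, json
from scipy.spatial.transform import Rotation as Ro
from rig import manip, grab_frame
def rot(o): q=o["tcp_rot"]; return Ro.from_quat([q[1],q[2],q[3],q[0]]).as_matrix()
def shot(name,fn,crop=None,scale=1):
    o=manip.get_obs(); f=grab_frame(name)
    if name=="wrist":
        T=np.array(f["tool_from_camera"]); Rw=rot(o); 
        Rwc=Rw@T[:3,:3]; c=Rw@T[:3,3]+np.array(o["eef_pos"])
    else:
        R=np.array(f["R"]); Rwc=R.T; c=-R.T@np.array(f["t"])
    np.savez("pics/"+fn+".npz",K=f["mtx"],R=Rwc,c=c)
    im=f["frame"][:,:,::-1]; cv2.imwrite("pics/"+fn+"_raw.png",im)
    if crop: x0,y0,x1,y1=crop; im=im[y0:y1,x0:x1]
    if scale!=1: im=cv2.resize(im,None,fx=scale,fy=scale,interpolation=cv2.INTER_CUBIC)
    cv2.imwrite("pics/"+fn+".png",im); return o
def px(fn,u,v,z):
    d=np.load("pics/"+fn+".npz"); r=d["R"]@np.linalg.inv(d["K"])@np.array([u,v,1.]); c=d["c"]
    return c+r*(z-c[2])/r[2]
def proj(fn,X):
    d=np.load("pics/"+fn+".npz"); p=d["K"]@(d["R"].T@(np.array(X)-d["c"])); return p[:2]/p[2]
def delta(goal,o=None):
    o=o or manip.get_obs(); return rot(o).T@(np.array(goal)-np.array(o["eef_pos"]))/10
E
python3 - <<'E'
from h import *
o=shot("scene","s1"); shot("wrist","w1"); shot("side","d1")
a=cv2.imread("pics/s1_raw.png");b=cv2.imread("pics/w1_raw.png")
cv2.imwrite("pics/both.png",cv2.resize(np.vstack([a,b])[:, :],(400,600)))
print(o); print(rot(o))
for n in("s1","w1","d1"): d=np.load(f"pics/{n}.npz"); print(d["c"],d["R"][:,2])
E
```

```text
pics
{'t': 0.0, 'joint_positions': array([ 1.68074531e+00,  4.08165574e-02,  8.38047182e-02, -4.77624876e-04,
       -1.61550716e+00, -3.33698847e-01]), 'qvel': array([ 0.00060777,  0.00180162, -0.00202737, -0.0020444 , -0.00181836,
        0.00124721]), 'effort': array([-1.07829153e-04, -3.68213618e+01,  3.47416520e+01,  6.93243116e+00,
       -5.34155595e-03,  1.01309195e-05]), 'eef_pos': array([132.97565201, 584.73712824, 230.27009062]), 'tcp_rot': array([ 8.92719724e-04,  9.93749296e-01, -1.11631258e-01, -4.32356859e-05]), 'force': array([-1.17932316, -0.11753886, -0.89760067]), 'torque': array([ 0.03206654, -0.01830467, -0.00311054]), 'gripper_force': 0.0, 'grip_width': 85.21124112420408}
[[ 9.75076921e-01 -2.21866892e-01 -2.85241717e-04]
 [-2.21867046e-01 -9.75075330e-01 -1.76462629e-03]
 [ 1.13379988e-04  1.78393210e-03 -9.99998402e-01]]
[-298.89760401  890.82400871 1070.15447927] [ 0.56350967 -0.45781809 -0.68764776]
[204.15594786 568.02329286 373.02353627] [-0.27908097  0.06156366 -0.95829209]
[ 132.15105328 1246.39132533  803.32362692] [ 0.26589417 -0.78258883 -0.56289876]
```

View pics/s1.png

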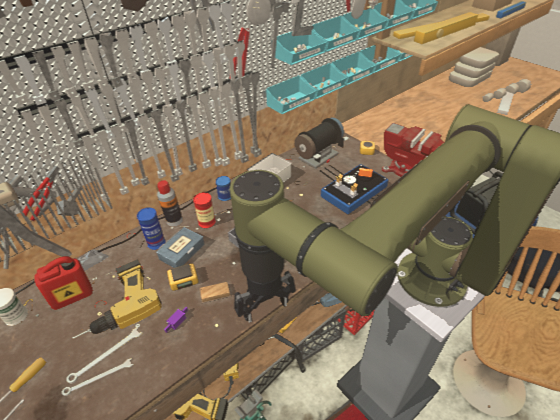

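View pics/w1.png

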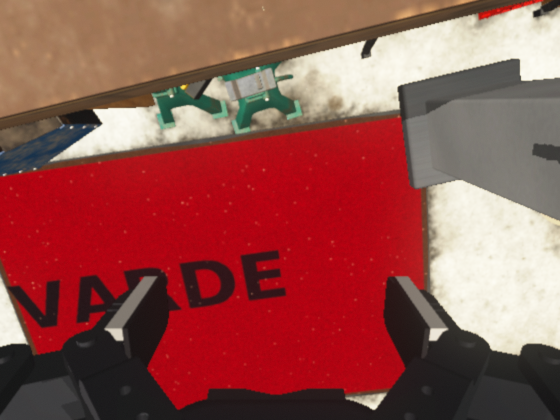

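The scene view shows the blue tester at about (353,188) and a purple decoy at (177,318). The bin is hidden, probably behind the arm. The wrist camera sees only the floor and cart, so I'm checking the side view.

View pics/d1.png

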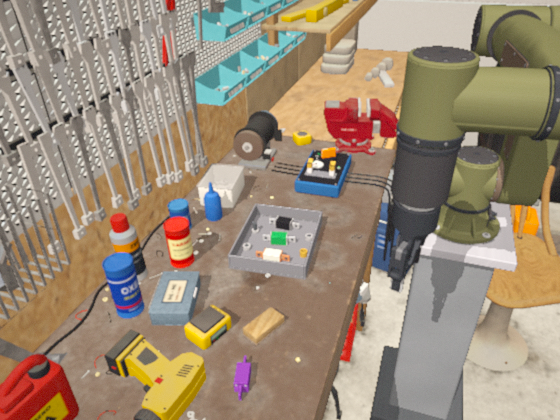

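```bash
python3 - <<'E'
from h import *
for p in [(353,188),(320,203),(388,180),(353,170),(350,212)]: print(p,px("s1",*p,50).round())
E
```

```text
(353, 188) [ 448. -105.   50.]
(320, 203) [471.  57.  50.]
(388, 180) [ 388. -249.   50.]
(353, 170) [ 527. -193.   50.]
(350, 212) [361.   8.  50.]
```

The side view shows the bin at about (278,240). The fuses are white at (273,256), green at (279,238) and black at (284,223), and the tester is at (324,172). I'll localise these and plan a move above the bin.

```bash
python3 - <<'E'
from h import *
for n,p,z in [("white",(273,255),20),("green",(279,238),20),("black",(284,223),20),("bin FL",(231,266),45),("bin FR",(309,275),45),("bin BR",(322,210),45),("bin BL",(258,206),45),("tester",(324,170),50),("t NL",(297,188),50),("t NR",(341,195),50),("t FR",(352,155),50)]: print(n,px("d1",*p,z).round())
print(delta([480,190,330]))
E
```

```text
white [479. 347.  20.]
green [489. 270.  20.]
black [499. 195.  20.]
bin FL [555. 450.  45.]
bin FR [356. 423.  45.]
bin BR [400. 130.  45.]
bin BL [592. 167.  45.]
tester [ 454. -105.   50.]
t NL [507.  37.  50.]
t NR [363.  38.  50.]
t FR [ 386. -245.   50.]
[42.59336282 30.81230122 -9.90226467]
```

Request:
drive_tool(delta_pos=[[4.9,1.94,0],[4.9,1.94,0],[4.9,1.94,0],[4.9,1.94,0],[4.9,1.94,0],[4.9,1.94,0],[4.9,1.94,0],[4.9,1.94,0]], turn=[[0,0,0],[0,0,0],[0,0,0],[0,0,0],[0,0,0],[0,0,0],[0,0,0],[0,0,0]], grip=[1,1,1,1,1,1,1,1], grip_force=50)

```text
t: 1.15
eef_pos: [482.1, 345.5, 231.1]
tcp_rot: [0.0, 0.994, -0.112, -0.0]
force: [0.2, 1.0, 0.6]
grip_width: 85.6
gripper_force: 0.0
```

Request:
drive_tool(delta_pos=[[0,0,0],[0,0,0],[0,0,0],[0,0,0]], turn=[[0,0,-10],[0,0,-10],[0,0,0],[0,0,0]], grip=[1,1,1,1])

```text
t: 1.65
eef_pos: [480.8, 346.8, 231.1]
tcp_rot: [0.0, 0.998, 0.061, -0.0]
force: [-0.1, -0.0, -0.0]
grip_width: 85.3
gripper_force: 0.0
```

```bash
python3 - <<'E'
from h import *
o=shot("wrist","w2",scale=1.4); print(o["eef_pos"],o["joint_positions"],o["force"]); print(rot(o).round(3))
print(proj("w2",[479,347,20]))
E
```

```text
[480.7746829  346.75378918 231.13420323] [ 9.62715904e-01  2.12858386e-02  6.52373551e-02 -1.16668246e-05
 -1.61509128e+00  7.30232702e-01] [-0.08085715 -0.03039266 -0.00374587]
[[ 0.993  0.122 -0.   ]
 [ 0.122 -0.993 -0.   ]
 [-0.     0.    -1.   ]]
[274.33563375 182.37028527]
```

View pics/w2.png

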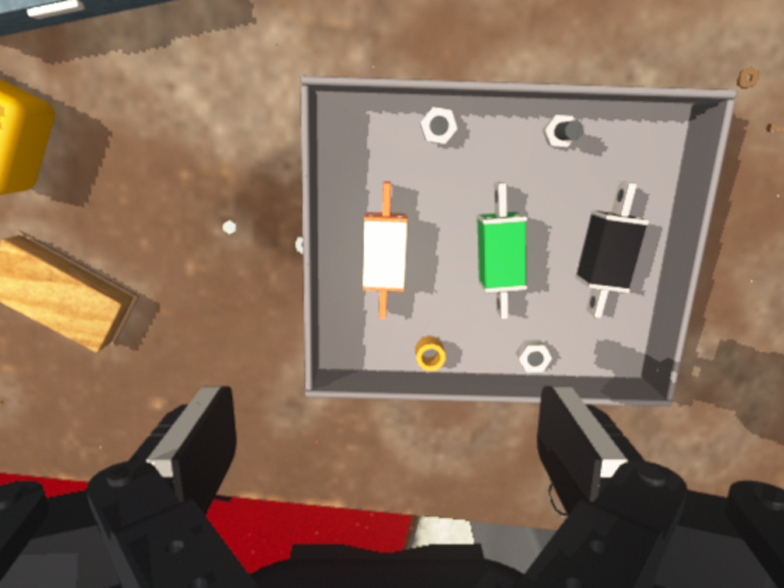

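The wrist view shows the white fuse body centre at (385,254), with blade tips at (388,182) and (383,317), in 1.4× pixels. It sits about 50 mm from the bin's left wall, so I need a partial opening.

```bash
python3 - <<'E'
from h import *
P=lambda u,v,z:px("w2",u/1.4,v/1.4,z)
c=P(385.5,251.5,33); a=P(387.5,183,28); b=P(382.5,317,28)
print("body",c,"blades",a,b,np.linalg.norm(a-b),(a+b)/2, "yaw",np.arctan2(*(a-b)[1::-1]))
L=[P(304,78,45),P(735,92,45),P(310,396,45),P(672,404,45)]
print(np.round(L)); print("green",P(502,253,33))
print(px("s1",320,203,0))
E
```

```text
body [484.43086631 346.6553872   33.        ] blades [528.85222803 350.78791956  28.        ] [436.48516055 342.91005615  28.        ] 92.70240497041914 [482.66869429 346.84898786  28.        ] yaw 0.0850827568754787
[[584. 407.  45.]
 [608. 153.  45.]
 [378. 387.  45.]
 [403. 132.  45.]]
green [492.95470279 268.91254355  33.        ]
[508.85932101  15.6236632    0.        ]
```

Request:
drive_tool(delta_pos=[[0.27,0.03,0],[0,0,3],[0,0,5],[0,0,5],[0,0,4],[0,0,3],[0,0,1.5],[0,0,0]], turn=[[0,0,2.1],[0,0,0],[0,0,0],[0,0,0],[0,0,0],[0,0,0],[0,0,0],[0,0,0]], grip=[0.6,0.6,0.6,0.6,0.6,0.6,0.6,0.6])

```text
t: 2.7
eef_pos: [483.4, 346.4, 15.7]
tcp_rot: [0.001, 0.999, 0.044, -0.0]
force: [-0.0, -0.5, 1.1]
grip_width: 51.4
gripper_force: 0.0
```

Request:
drive_tool(delta_pos=[[0,0,0.5],[0,0,0.4],[0,0,0],[0,0,0]], turn=[[0,0,0],[0,0,0],[0,0,0],[0,0,0]], grip=[0.6,0.6,0.6,0.6])

```text
t: 3.2
eef_pos: [483.8, 346.8, 7.7]
tcp_rot: [-0.0, 0.999, 0.044, 0.0]
force: [0.1, 0.1, -0.5]
grip_width: 51.1
gripper_force: 0.0
```

Request:
drive_tool(delta_pos=[[0,0,0],[0,0,0],[0,0,0],[0,0,0],[0,0,0],[0,0,0]], turn=[[0,0,0],[0,0,0],[0,0,0],[0,0,0],[0,0,0],[0,0,0]], grip=[0,0,0,0,0,0], grip_force=60)

```text
t: 3.95
eef_pos: [483.9, 347.0, 7.8]
tcp_rot: [-0.0, 0.999, 0.044, 0.0]
force: [-1.0, 0.0, 4.5]
grip_width: 27.0
gripper_force: 60.9
```

Request:
drive_tool(delta_pos=[[0,0,-1],[0,0,-3],[0,0,-5],[0,0,-5],[0,0,-5],[0,0,-2],[0,0,0]], turn=[[0,0,0],[0,0,0],[0,0,0],[0,0,0],[0,0,0],[0,0,0],[0,0,0]], grip=[0,0,0,0,0,0,0])

```text
t: 4.82
eef_pos: [483.8, 347.0, 218.0]
tcp_rot: [-0.001, 0.999, 0.044, 0.0]
force: [0.3, 0.2, -2.1]
grip_width: 26.8
gripper_force: 60.3
```

```bash
python3 - <<'E'
from h import *
print(delta([420,10,220]))
E
```

```text
[-9.32782184 33.00127807 -0.25286628]
```

Request:
drive_tool(delta_pos=[[-1,5.14,0],[-1,5.14,0],[-1,5.14,0],[-1,5.14,0],[-1,5.14,0],[-1,5.14,0],[-1,5.14,0],[-1,5.14,0]], turn=[[0,0,0],[0,0,0],[0,0,0],[0,0,0],[0,0,0],[0,0,0],[0,0,0],[0,0,0]], grip=[0,0,0,0,0,0,0,0])

```text
t: 5.82
eef_pos: [439.0, -71.3, 214.6]
tcp_rot: [-0.0, 0.999, 0.045, -0.002]
force: [1.7, -0.3, -1.1]
grip_width: 27.0
gripper_force: 60.3
```

Request:
drive_tool(delta_pos=[[0,0,0],[0,0,0]], turn=[[0,0,0],[0,0,0]], grip=[0,0])

```text
t: 6.08
eef_pos: [439.7, -69.9, 215.2]
tcp_rot: [-0.0, 0.999, 0.044, -0.002]
force: [-0.5, 0.7, -0.8]
grip_width: 27.2
gripper_force: 60.3
```

```bash
python3 - <<'E'
from h import *
o=shot("wrist","w3",scale=1.4); print(o["eef_pos"],o["joint_positions"],o["force"]); print(rot(o).round(3))
E
```

```text
[439.71232837 -69.92201722 215.23448899] [ 2.98651716e-01 -3.82846814e-01 -3.15056348e-01 -8.54779193e-04
 -1.64170783e+00  1.35989604e+00] [-0.47482395  0.67991563 -0.84645901]
[[ 0.996  0.088 -0.003]
 [ 0.088 -0.996 -0.   ]
 [-0.003 -0.    -1.   ]]
```

View pics/w3.png

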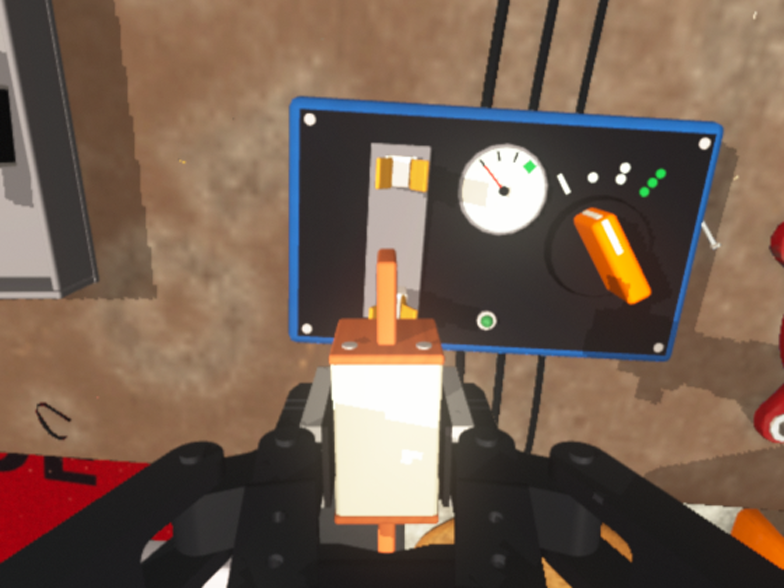

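The wrist view (1.4×) shows tester corners at (292,98), (721,125), (291,340) and (668,360), with the far clip at (402,173). The dial bar runs from (597,214) to (636,297). The fuse is held straight.

```bash
python3 - <<'E'
from h import *
P=lambda u,v,z:px("w3",u/1.4,v/1.4,z)
TL,TR,BL,BR=P(292,98,50),P(721,125,50),P(291,340,50),P(668,360,50)
print(np.round([TL,TR,BL,BR],1)); c=(TL+TR+BL+BR)/4
print("c",c,"sizes",*[np.linalg.norm(v).round(1) for v in(TL-TR,BL-BR,TL-BL,TR-BR)])
y=TL+BL-TR-BR; x=TL+TR-BL-BR; print("yaws",np.arctan2(-y[0],y[1]),np.arctan2(x[1],x[0]))
s=[P(372,143,55),P(430,147,55)]; print("strip far end",s,(s[0]+s[1])/2)
print("screws",P(309,119,50),P(704,143,50),P(307,328,50),P(658,348,50))
# far clip: lips plates top
print("clip far @100",P(402,158,100),P(402,190,100), "left/right",P(377,173,100),P(428,175,100))
print("dial ends top",P(597,213,91),P(636,299,91),"skirt",P(599,246,60))
f=P(386,250,215.2+15);print("blade tip",f)
E
```

```text
[[ 531.6  -10.    50. ]
 [ 538.7 -252.1   50. ]
 [ 387.1  -14.5   50. ]
 [ 394.6 -257.5   50. ]]
c [ 462.99026229 -133.53275823   50.        ] sizes 242.1 243.1 144.6 144.1
yaws 0.030105641397269643 0.034422197631260545
strip far end [array([511.61310802, -56.48071773,  55.        ]), array([512.3353893 , -89.15240995,  55.        ])] [511.97424866 -72.81656384  55.        ]
screws [521.37823225 -19.96522024  50.        ] [ 528.26225766 -245.07442212   50.        ] [396.10624291 -24.33431022  50.        ] [ 402.24883809 -249.07788954   50.        ]
clip far @100 [506.16357466 -72.58692097 100.        ] [491.08767233 -74.05353534 100.        ] left/right [498.0940959  -61.17321573 100.        ] [499.33207076 -85.95234281 100.        ]
dial ends top [ 487.58460213 -175.34039608   91.        ] [ 443.90262948 -205.80622705   91.        ] skirt [ 465.83989964 -193.35900599   60.        ]
blade tip [486.98838679 -66.53798783 230.2       ]
```

```bash
python3 - <<'E'
import cv2
a=cv2.imread("pics/w3_raw.png")[90:245,235:475]
cv2.imwrite("pics/w3c.png",cv2.resize(a,None,fx=3.3,fy=3.3,interpolation=cv2.INTER_CUBIC))
E
```

```text
(no output)
```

View pics/w3c.png

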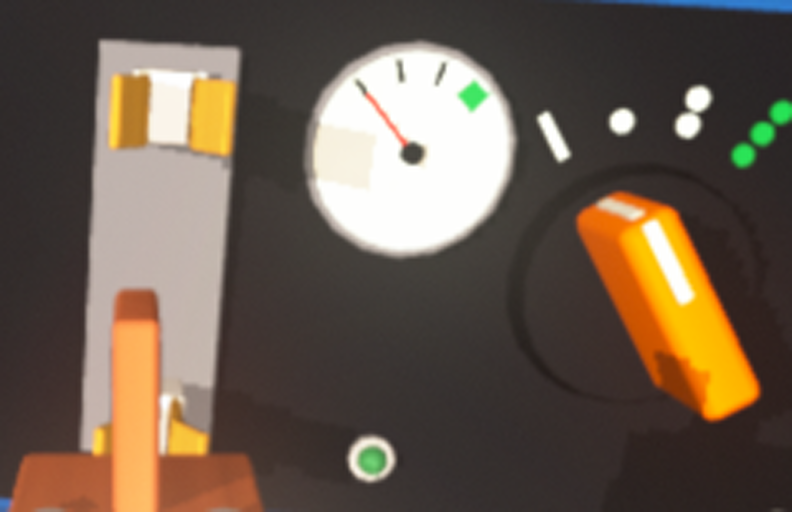

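Request:
drive_tool(delta_pos=[[1.0,0.33,1.5],[1.05,0.33,3],[0,0,2],[0,0,1],[0,0,0],[0,0,0]], turn=[[0,0,0],[0,0,0],[0,0,3.2],[0,0,0],[0,0,0],[0,0,0]], grip=[0,0,0,0,0,0])

```text
t: 6.88
eef_pos: [461.9, -74.5, 143.2]
tcp_rot: [0.0, 1.0, 0.017, 0.001]
force: [-0.3, -0.0, 0.2]
grip_width: 26.9
gripper_force: 60.3
```

```bash
python3 - <<'E'
from h import *
o=shot("wrist","w4",crop=(180,120,380,320),scale=3); print(o["eef_pos"],o["joint_positions"],o["force"]); print(rot(o).round(4))
e=np.array([.9995,.032,0]); c=np.array([460.8,-74.7,0])
for s in (46,30): print("clip",(proj("w4",c+s*e+[0,0,101])-[180,120])*3)
t=o["eef_pos"]+47*rot(o)[:,0]+[0,0,20]; print("blade tip exp",(proj("w4",t)-[180,120])*3)
E
```

```text
[461.86432881 -74.53353748 143.23139116] [ 2.73902004e-01 -3.19681942e-01 -3.98859640e-01  5.34779922e-04
 -1.49023359e+00  1.33067846e+00] [-0.307106   -0.02605762  0.19480089]
[[ 9.994e-01  3.380e-02  1.500e-03]
 [ 3.380e-02 -9.994e-01 -1.000e-04]
 [ 1.500e-03  2.000e-04 -1.000e+00]]
clip [283.68690648 123.01602024]
clip [283.57998292 216.17181897]
blade tip exp [280.31484362 187.32964567]
```

View pics/w4.png

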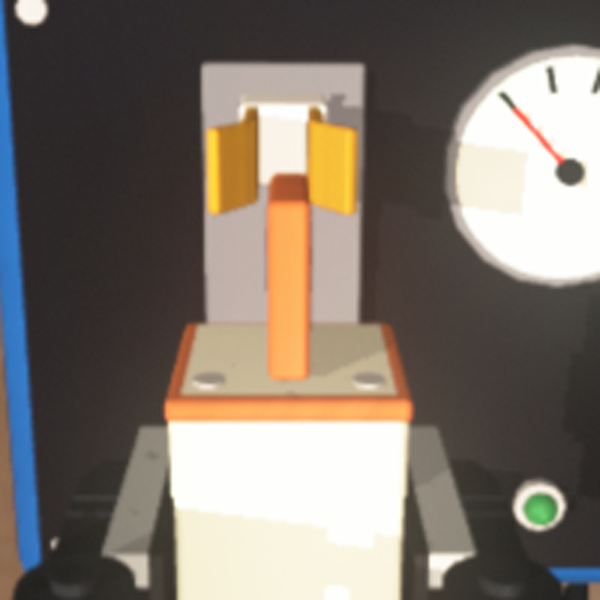

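The crop shows the blade from tip (288,183) to root (290,378), and the clip lips centred at about x=282 (slot 257–310). The clip is where predicted in x. The blade is slightly to the right, so I'm working out the offset.

```bash
python3 - <<'E'
from h import *
P=lambda u,v,z:px("w4",180+u/3,120+v/3,z)
z=143.2+20.2
t,r=P(288,196,z),P(290,378,z); print("blade",t,r,np.linalg.norm(t-r),"yaw",np.arctan2(*(t-r)[1::-1]))
print("body mid extrap", r-25*(t-r)/np.linalg.norm(t-r))
print("lips",P(208,168,101),P(356,168,101),"inner",P(257,150,91),P(310,150,91))
print("strip",P(203,65,55),P(364,65,55),P(206,322,55),P(360,322,55))
E
```

```text
blade [507.88982511 -73.84475701 163.4       ] [485.85185388 -74.83775432 163.4       ] 22.06033135550777 yaw 0.04502801586549324
body mid extrap [460.87719363 -75.96307436 163.4       ]
lips [498.71602875 -60.66912348 101.        ] [499.56819096 -85.72251049 101.        ] inner [500.31756936 -68.67097812  91.        ] [500.63781512 -78.08343326  91.        ]
strip [511.27112338 -56.3309932   55.        ] [512.40011023 -89.46970895  55.        ] [455.42671849 -57.68498553  55.        ] [456.57710508 -91.59326164  55.        ]
```

Request:
drive_tool(delta_pos=[[0,-0.08,0.5],[0,0,2],[0,0,1.5],[0,0,0.5],[0,0,0.5],[0,0,0]], turn=[[0,0,0],[0,0,0],[0,0,0],[0,0,0],[0,0,0],[0,0,0]], grip=[0,0,0,0,0,0])

```text
t: 7.68
eef_pos: [461.4, -73.9, 92.4]
tcp_rot: [0.0, 1.0, 0.016, 0.0]
force: [0.7, -0.0, -2.3]
grip_width: 26.8
gripper_force: 60.4
```

Request:
drive_tool(delta_pos=[[0,0,0.3],[0,0,0.3],[0,0,0.3],[0,0,0.3],[0,0,0]], turn=[[0,0,0],[0,0,0],[0,0,0],[0,0,0],[0,0,0]], grip=[0,0,0,0,0])

```text
t: 8.3
eef_pos: [461.1, -73.9, 80.0]
tcp_rot: [0.0, 1.0, 0.016, -0.0]
force: [-0.1, 1.0, -1.5]
grip_width: 27.1
gripper_force: 60.4
```

Request:
drive_tool(delta_pos=[[0,0,0.3],[0,0,0.3],[0,0,0.2],[0,0,0]], turn=[[0,0,0],[0,0,0],[0,0,0],[0,0,0]], grip=[0,0,0,0])

```text
t: 8.8
eef_pos: [461.2, -73.9, 72.1]
tcp_rot: [0.0, 1.0, 0.016, -0.0]
force: [-0.6, 0.2, -1.5]
grip_width: 27.1
gripper_force: 60.4
```

Request:
drive_tool(delta_pos=[[0,0,0.1],[0,0,0.1],[0,0,0]], turn=[[0,0,0],[0,0,0],[0,0,0]], grip=[0,0,0])

```text
t: 9.18
eef_pos: [461.5, -73.9, 70.7]
tcp_rot: [0.0, 1.0, 0.016, 0.0]
force: [-0.8, 0.5, 1.7]
grip_width: 26.9
gripper_force: 60.7
```

Request:
drive_tool(delta_pos=[[0,0,0.1],[0,0,0],[0,0,0]], turn=[[0,0,0],[0,0,0],[0,0,0]], grip=[0,0,0])

```text
t: 9.55
eef_pos: [461.7, -74.0, 70.7]
tcp_rot: [0.0, 1.0, 0.016, 0.001]
force: [-3.8, 1.4, 6.6]
grip_width: 27.1
gripper_force: 61.5
```

Request:
drive_tool(delta_pos=[[0,0,0],[0,0,0],[0,0,0],[0,0,0],[0,0,-1],[0,0,-3],[0,0,-4],[0,0,-3]], turn=[[0,0,0],[0,0,0],[0,0,0],[0,0,0],[0,0,0],[0,0,0],[0,0,0],[0,0,0]], grip=[0.6,0.6,0.6,0.6,0.6,0.6,0.6,0.6])

```text
t: 10.55
eef_pos: [461.7, -74.1, 182.1]
tcp_rot: [0.0, 1.0, 0.016, 0.001]
force: [0.8, 0.8, 0.2]
grip_width: 51.4
gripper_force: 0.0
```

Request:
drive_tool(delta_pos=[[0,3,0],[0,4,0],[0,0,0],[0,0,0]], turn=[[0,0,0],[0,0,0],[0,0,0],[0,0,0]], grip=[0.6,0.6,0.6,0.6])

```text
t: 11.05
eef_pos: [463.6, -143.8, 179.7]
tcp_rot: [0.0, 1.0, 0.016, 0.0]
force: [0.4, 0.3, -0.1]
grip_width: 51.5
gripper_force: 0.0
```

```bash
python3 - <<'E'
from h import *
o=shot("wrist","w5",scale=1.4); print(o["eef_pos"],o["joint_positions"],o["force"]); print(rot(o).round(4))
E
```

```text
[ 463.63534273 -143.82220249  179.71778473] [ 1.16010847e-01 -2.72159829e-01 -2.94967744e-01  6.23949691e-05
 -1.54766375e+00  1.48697303e+00] [ 0.39027193  0.29141314 -0.11288545]
[[ 9.995e-01  3.220e-02  3.000e-04]
 [ 3.220e-02 -9.995e-01 -0.000e+00]
 [ 3.000e-04  0.000e+00 -1.000e+00]]
```

View pics/w5.png

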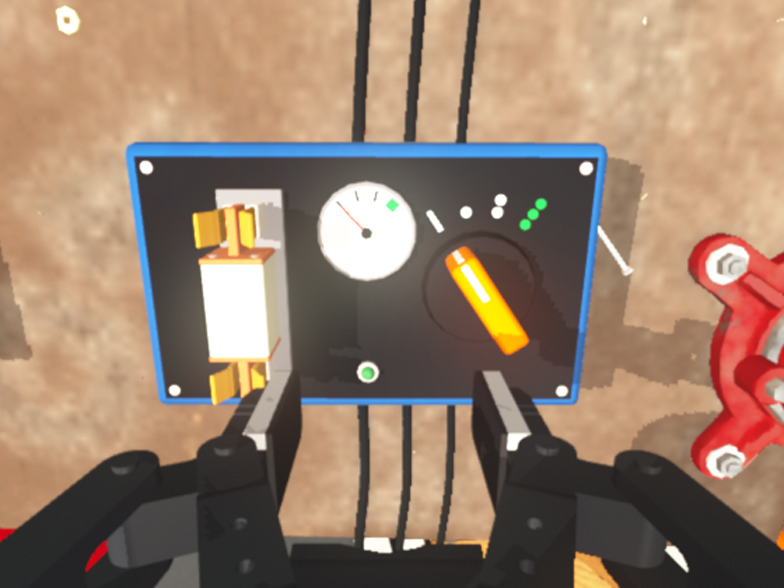

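The fuse is seated in both clips and released, and the needle is at zero. The bar's top ends are at (458,250) and (516,349), and the skirt is centred near (480,286).

```bash
python3 - <<'E'
from h import *
P=lambda u,v,z:px("w5",u/1.4,v/1.4,z)
a,b=P(459.5,251,91),P(515,347,91); print("ends",a,b,np.linalg.norm(a-b),(a+b)/2,np.arctan2(*(a-b)[1::-1]))
print("skirt",P(480,286,60), P(423,286,60),P(535,286,60))
X=np.array([464.9,-190.6,65]); print(delta(X))
for t in ((461.1,-74.7,96),): print(proj("w5",t)*1.4)
E
```

```text
ends [ 490.93053591 -177.22100807   91.        ] [ 444.94941703 -207.3441553    91.        ] 54.96969431018001 [ 467.93997647 -192.28258169   91.        ] 0.5799660497568758
skirt [ 466.49284175 -194.06501468   60.        ] [ 465.52175843 -164.06452586   60.        ] [ 467.42994292 -223.01566478   60.        ]
[-0.03854441  4.71311417 11.46760185]
[234.06671567 309.78354475]
```

Request:
drive_tool(delta_pos=[[0.13,2.4,0],[0,2.43,0],[0,0,1],[0,0,2],[0,0,2],[0,0,0],[0,0,0],[0,0,0]], turn=[[0,0,0],[0,0,0],[0,0,-8.6],[0,0,-8.6],[0,0,-8.6],[0,0,-8.6],[0,0,0],[0,0,0]], grip=[0.5,0.5,0.5,0.5,0.5,0.5,0.5,0.5])

```text
t: 12.1
eef_pos: [466.8, -191.7, 129.9]
tcp_rot: [0.0, 0.951, 0.31, 0.0]
force: [0.1, 0.7, -0.1]
grip_width: 43.1
gripper_force: 0.0
```

```bash
python3 - <<'E'
from h import *
o=shot("wrist","w6",scale=1.4); print(o["eef_pos"],o["joint_positions"],o["force"]); print(rot(o).round(4))
E
```

```text
[ 466.84872107 -191.66223167  129.86713082] [ 1.05313366e-02 -2.08138880e-01 -3.32764125e-01  1.97799604e-04
 -1.44527397e+00  2.19142108e+00] [ 0.07508063  0.69700864 -0.05629811]
[[ 8.073e-01  5.901e-01  9.000e-04]
 [ 5.901e-01 -8.073e-01 -2.000e-04]
 [ 6.000e-04  7.000e-04 -1.000e+00]]
```

View pics/w6.png

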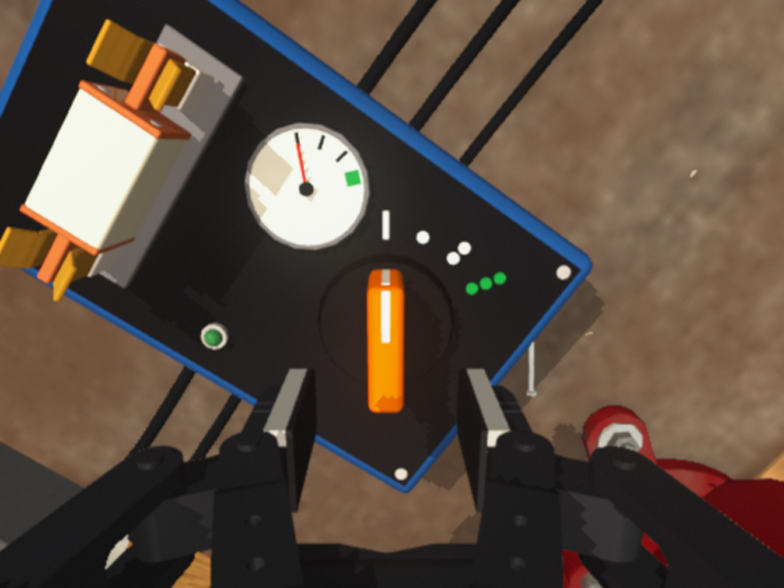

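The bar is at x≈386, running from 275 to 411 and aligned with the tool's x. The fingers straddle it evenly, and the fuse sits well in its clips.

```bash
python3 - <<'E'
from h import *
P=lambda u,v,z:px("w6",u/1.4,v/1.4,z)
for p in [(P(386,285,91)+P(386,410,91))/2,P(386,320,60),P(386,285,91),P(386,410,91)]: print(p,delta([p[0],p[1],65]))
E
```

```text
[ 465.48618753 -193.50845468   91.        ] [-0.21421269  0.06108641  6.47952156]
[ 466.49955034 -192.81851434   60.        ] [-0.09168881  0.06522307  6.47959304]
[ 485.98444072 -178.51909487   91.        ] [2.32519488 0.06136233 6.48095225]
[ 444.98793434 -208.4978145    91.        ] [-2.75362026  0.06081049  6.47809087]
```

Request:
drive_tool(delta_pos=[[-0.12,0.05,1],[0,0,2],[0,0,2],[0,0,1],[0,0,0.4],[0,0,0],[0,0,0]], turn=[[0,0,0],[0,0,0],[0,0,0],[0,0,0],[0,0,0],[0,0,0],[0,0,0]], grip=[0.5,0.5,0.5,0.5,0.5,0.5,0.5])

```text
t: 13.02
eef_pos: [466.3, -193.3, 66.1]
tcp_rot: [0.0, 0.95, 0.311, 0.001]
force: [-0.2, 0.2, 0.6]
grip_width: 42.9
gripper_force: 0.0
```

Request:
drive_tool(delta_pos=[[0,0,0],[0,0,0],[0,0,0],[0,0,0],[0,0,0],[0,0,0]], turn=[[0,0,0],[0,0,0],[0,0,0],[0,0,0],[0,0,0],[0,0,0]], grip=[0,0,0,0,0,0], grip_force=80)

```text
t: 13.78
eef_pos: [465.5, -192.6, 66.0]
tcp_rot: [-0.001, 0.95, 0.311, -0.0]
force: [-4.6, 5.6, 5.1]
grip_width: 12.4
gripper_force: 78.7
```

```bash
python3 - <<'E'
from h import *
o=manip.get_obs(); R=rot(o); print(o["eef_pos"],o["force"],R.T@o["force"],o["torque"],o["grip_width"],np.arctan2(R[1,0],R[0,0]))
E
```

```text
[ 465.50556865 -192.5504463    66.00367656] [-4.59113383  5.57558541  5.09128026] [-0.39989058 -7.21735306 -5.08298136] [ 1.69645927  1.40434857 -0.05036646] 12.382996358859954 0.6333901316510866
```

Request:
drive_tool(delta_pos=[[0,-0.08,0],[0,0,0],[0,0,0],[0,0,0],[0,0,0],[0,0,0]], turn=[[0,0,0],[0,0,6],[0,0,6],[0,0,6],[0,0,6],[0,0,0]], grip=[0,0,0,0,0,0])

```text
t: 14.52
eef_pos: [465.7, -193.0, 66.0]
tcp_rot: [0.001, 0.994, 0.107, 0.0]
force: [-1.4, -1.1, 2.9]
grip_width: 12.6
gripper_force: 78.4
```

```bash
python3 - <<'E'
from h import *
o=manip.get_obs(); R=rot(o); print(o["eef_pos"],o["force"],R.T@o["force"],o["torque"],o["grip_width"],np.arctan2(R[1,0],R[0,0]))
E
```

```text
[ 465.70021545 -193.02760091   66.00734586] [-1.37054497 -1.14679786  2.90681558] [-1.58181481  0.83130113 -2.90687392] [-0.54748253  0.21738497  0.08074133] 12.55043983506881 0.2154077627368278
```

Low forces, so I'm continuing: 44.75° more.

Request:
drive_tool(delta_pos=[[0,0,0],[0,0,0],[0,0,0],[0,0,0],[0,0,0],[0,0,0],[0,0,0],[0,0,0]], turn=[[0,0,6],[0,0,6],[0,0,6],[0,0,6],[0,0,6],[0,0,6],[0,0,5],[0,0,3.75]], grip=[0,0,0,0,0,0,0,0])

```text
t: 15.52
eef_pos: [465.4, -194.1, 66.0]
tcp_rot: [0.001, 0.96, -0.28, 0.001]
force: [0.3, -6.8, 2.0]
grip_width: 12.5
gripper_force: 78.4
```

Request:
drive_tool(delta_pos=[[0,0,0],[0,0,0],[0,0,0]], turn=[[0,0,0],[0,0,0],[0,0,0]], grip=[0,0,0])

```text
t: 15.9
eef_pos: [465.4, -194.1, 66.0]
tcp_rot: [0.001, 0.96, -0.279, 0.001]
force: [0.2, -7.0, 1.3]
grip_width: 12.8
gripper_force: 78.4
```

```bash
python3 - <<'E'
from h import *
o=shot("wrist","w7",scale=1.4); R=rot(o); print(o["eef_pos"],o["force"],R.T@o["force"],o["torque"],o["grip_width"],np.arctan2(R[1,0],R[0,0]))
E
```

```text
[ 465.41299864 -194.1187298    66.0204135 ] [ 0.17097878 -7.0111132   1.34017579] [ 3.89785161  5.83501272 -1.31923941] [-2.27021228  0.11400094  0.08920614] 12.764183763675147 -0.5644850974861132
```

View pics/w7.png

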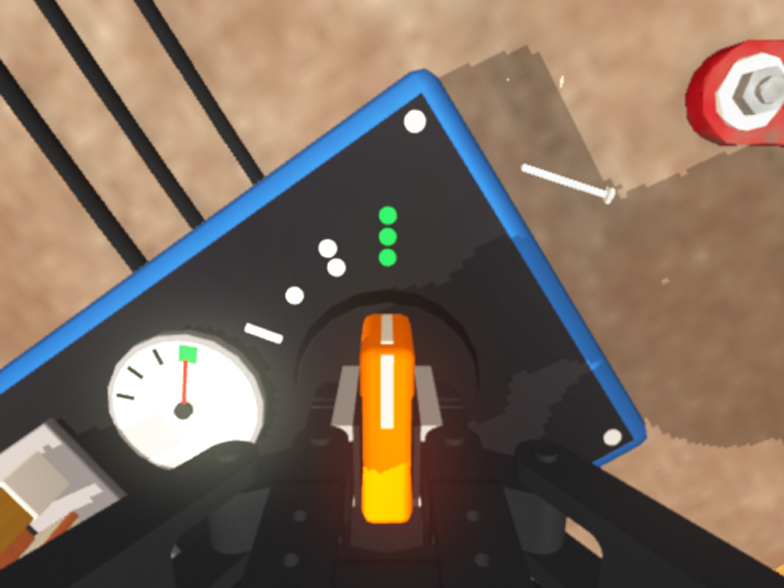

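The pointer (387,330) lines up with the three green dots (387,215–257). The needle is on green, forces are small, and the dial is held at about 1.2 rad, so I'm handing in.

```bash
python3 -c "
from rig import manip
print(manip.finish_job())"
```

```text
the job is handed in; nothing more can be done
None
```

The white fuse is seated in both tester clips and released, and the gripper is holding the dial at the third position (about 1.2 rad); the job is handed in at about 16 s, with no verdict shown.

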